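# Press a foot plug home with a locking clamp

## Robot

A 6-joint arm with a two-finger parallel gripper is mounted at the origin on the work surface. World frame = base frame: x ahead of the robot, y to its left, z up, the work surface at z = 0. Lengths are in m, angles in rad, forces in N, time in s.
With the tool pointing down it reaches from about 0.275 to 0.825 m from the base axis. Payload 4.9 kg.
Tool frame: the origin (TCP) lies midway between the tips of the shut fingers; the grasp point (between the pads) lies 19 mm behind it (bot.grip_depth is the distance from the TCP to the grasp point, in m); z points along the fingers, y is the line along which they close (so a half turn about z gives the same grasp; the last joint's range is limited). The gripper opens to 85 mm and grips with 20 to 120 N. Pads are 22 mm wide; open, the fingers measure 114 mm over their backs; the gripper's body (76 mm by 85 mm) begins 54 mm behind the grasp point. The pads swing forward as they close: fully open they stand 13 mm farther back than shut.
Start: joints at [1.212, 0.326, -0.193, 1.052, 0, 1.437], TCP at [0.123, 0.536, 0.231] pointing down, gripper open.
Joint ranges: [-2.65, 2.65], [-0.97, 1.79], [-1.3, 1.35], [-1.93, 2.1], [-1.47, 1.37], [-3.14, 3.14]. Speed limits (rad/s): [2.57, 2.57, 3.14, 3.14, 3.14, 3.14].

## Interface

Orientations are given as a unit quaternion [w, x, y, z].
In Python, from cell import bot gives the robot as it stands. Calls block until the motion is done:
- bot.move_pose(position, orientation): joint-space move of the TCP to a pose.
- bot.move_linear(position, speed=0.15, rotation=None, until_force=None): straight line of the TCP; rotation=None keeps the orientation; speed is the mean speed in m/s. With until_force (N) it stops when the force on the tool has changed by that much, and returns True; else False.
- bot.goto_joints(angles): joint-space move.
- bot.set_gripper(opening, grasp_force=None): opening from 0.0 (shut) to 1.0 (fully open); grasp_force is the grip in N (None keeps the last); returns when the fingers have stopped.
- bot.wait(seconds).
- bot.solve_ik(position, orientation): joint angles nearest the present ones, or None.
- bot.camera(name): name is "scene" or "top" or "wrist"; returns the picture (480x640x3 uint8, red, green, blue); there is no depth.
- bot.calibration(name): a dict with "mtx" (3x3 intrinsics, pixels), "extrinsics" (4x4, takes a point from world to camera coordinates); the wrist camera has in their place "hand_eye" (4x4, takes a point from camera to tool coordinates, whose origin is the TCP and whose axes are the flange's). Camera axes: x right, y down, z forward; pixel columns grow to the right and rows downward; lengths in m; the calibration is good to about 2 mm. A picture is of the moment at which its call begins: read the wrist's pose just before it. calibration takes no time and is no camera call.
A pose or a line that the arm cannot do raises bot.PlanningError and nothing moves.
- bot.close_job(): hands the job in; it is judged then, once.
Trained networks look in the newest picture that a camera, given by its name, has taken for a name from the list of things; names that differ only in an ending like _2 or _b are one class to them, and where a whole thing is asked for, a point or a joint stands for the part that bears it (a point fixed in the world has none). Each returns a list of dicts, best first, with "confidence" (0 to 1); they miss things now and then, are a little off and sometimes report something else, mostly with a low value. They report only what shows in the picture. A call takes as long as a camera call.
- bot.search_frame(camera, thing): "bbox" ([left, top, width, height] in pixels, round what is visible of it).
Readings, each from a call of its own:
- bot.read_clock(): time.
- bot.read_joint_positions(): joint angles.
- bot.read_joint_vel(): joint speeds.
- bot.read_joint_efforts(): joint torques, N m.
- bot.read_position(): TCP position.
- bot.read_tool_rot(): TCP orientation.
- bot.read_ft_force(): force on the tool from outside, world axes, zero at the start.
- bot.read_moment(): the same for the moment, N m.
- bot.read_gripper_width(): opening from 0.0 (shut) to 1.0 (fully open).
- bot.read_finger_force(): force on a finger pad.
Only numpy, scipy, OpenCV 4.12 (cv2) and the standard library are available. Lean on these libraries where they do the work, as an engineer would, in place of code of your own. Each camera call takes 0.05 s, during which the arm holds its last target. There are 200 camera calls.

## Task

Drive the plastic plug fully home into the end of the square steel tube: squeeze the two handles of the locking clamp together until they snap over centre and lock, then let go and leave the clamp holding the plug by itself for two seconds. Then pull its release lever so that the clamp springs wide open, and leave the plug home in the tube. Use moderate force, squeeze evenly so that the clamp does not swing round on its swivel stand, and leave everything else on the bench alone.

Things in the scene. Friction and masses are not known exactly. Their poses are not given: they have to be found in the camera images.
- clamp: Steel locking C-clamp, 300 mm long, lying level on a swivel stand. Origin on the vertical swivel axis at bench height; x from handles to jaws, y from moving to fixed handle, z up. Everything handled is centred 75 to 79 mm high, nothing above 93 mm. The swivel slips at about 0.8 N m (7 N one-sided at the squeezing points); swinging it by over 2 degrees is too much.
- fixed_handle (a point): Nominal squeezing point on the fixed handle, at clamp (-0.115, 0.009, 0.075); axes as the clamp's. The bar is bent: its real centre lies up to 6 mm to either side (clamp y), parallel to clamp x; find it by touch or sight. Bar 10 mm wide, 16 mm tall (67 to 83 mm high), along clamp x to -155 mm, then an adjusting screw 15 mm across to -171 mm.
- moving_handle (a point): Squeezing point on the moving handle: centre of the bar, 115 mm behind its pivot, which lies at clamp (0, -0.009, 0.075). Bar 10 mm wide, 16 mm tall, ending 150 mm behind the pivot. x runs along the bar to the pivot, z up. At these points the two bars measure 57 to 69 mm over their outsides when open, 22 to 34 mm when locked, as the fixed bar is bent.
- handle (a joint): Moving handle's reading in rad: 0 = wide open (start), about 0.37 = on centre, 0.41 = at its stop, locked. Closing swings it 17 degrees about its pivot towards the fixed handle, 35 mm at the squeezing point, with up to about 20 N on each handle there (over 45 N is too rough); past centre it snaps to the stop and stays. Unlocked and free, it springs back to 0.
- lever_tab (a point): Centre of the upright tab at the tail of the release lever: 22 mm long, 8 wide, 26 tall (66 to 92 mm high). The lever is pivoted in the moving handle 135 mm behind its pivot; the tab lies 207 mm behind that pivot, in line with the handle at rest, beyond the adjusting screw, with free room on both sides. x points along the lever to its pivot, z up.
- lever (a joint): Release lever's angle on the moving handle: 0 = at rest (light return spring), 0.7 = fully pulled. Pulling swings the tab away from the fixed handle's line (to clamp -y). When locked it idles to about 0.15, then pushes the handle and unlocks at 0.3 to 0.5 (20 to 40 mm of tab travel) with 2 to 5 N at the tab; the handle then springs open, taking the lever along.
- plug (a joint): How far (m) the black plastic plug is driven into the square tube (30 x 30 mm, fixed between the jaws at clamp (0.11, 0.026, 0.075)): 0 = standing 7 mm proud, 0.007 = fully home, its 30 x 30 x 4 mm flange against the tube's end. A tight fit: it stays where it is pushed; the clamp's moving jaw drives it.
- tin_small: Bystander: small tin, 74 mm across, 85 mm tall; origin under its centre.
- tin_low: Bystander: low tin, 90 mm across, 55 mm tall; origin under its centre.
- tub: Bystander: black lidded tub, 100 mm across, 88 mm tall; origin under its centre.
- offcut: Bystander: loose square tube offcut, 140 x 30 x 30 mm along its x; origin under its centre.
- spare_plug: Bystander: loose spare plug, 30 x 30 x 18 mm; origin under its centre.
- brush: Bystander: paint brush lying along its x.
- spatula: Bystander: filling spatula lying along its x.

How it is judged:
By the outcome, as a careful person would: the job done as asked, in the order asked, and still so for the second after the job is handed in, with the robot touching nothing.
It also fails if it takes over 72 s, if anything falls off the work surface, if the arm or the gripper's body presses on something with over 40 N, if the wrist force passes 120 N, or if a joint passes its speed limit or range.

## Working session

There is one attempt and no reset: what is moved stays moved. The work goes in short steps, each a Python script; the robot and the scene stay as the last script left them, time stands still between calls to the robot, and variables do not carry over. Pictures are saved under pics/ and viewed, at most 10 in all, crops included, and the job is handed in when it is done.

```bash
mkdir -p pics; ls; python3 - <<'E'
from cell import bot
import cv2,numpy as np
for c in ["top","scene"]:
    im=bot.camera(c); cv2.imwrite(f"pics/{c}0.png",im[:,:,::-1])
    for t in ["clamp","fixed_handle","moving_handle","lever_tab","plug","tub","tin_small"]:
        print(c,t,[(d['bbox'],round(d['confidence'],2)) for d in bot.search_frame(c,t)[:2]])
    k=bot.calibration(c);print(np.round(k['mtx'],1).tolist(),np.round(k['extrinsics'],3).tolist())
print(bot.calibration("wrist"),bot.read_clock(),bot.read_tool_rot())
E
```

```text
pics
top clamp [([323.6, 136.7, 86.7, 148.2], 0.56)]
top fixed_handle [([326.5, 134.1, 84.7, 154.3], 0.93)]
top moving_handle [([351.4, 193.3, 15.6, 95.0], 0.63), ([403.0, 212.2, 46.4, 40.3], 0.21)]
top lever_tab []
top plug [([379.1, 150.8, 13.8, 8.3], 0.54)]
top tub [([403.0, 212.9, 43.7, 39.5], 0.98), ([252.9, 197.1, 34.2, 33.6], 0.47)]
top tin_small [([252.6, 197.9, 32.3, 33.1], 0.61)]
[[509.2, 0.0, 322.7], [0.0, 509.2, 236.0], [0.0, 0.0, 1.0]] [[-0.023, -1.0, -0.016, 0.009], [-0.996, 0.024, -0.084, 0.581], [0.085, 0.014, -0.996, 1.226], [0.0, 0.0, 0.0, 1.0]]
scene clamp [([195.1, 187.2, 125.9, 131.1], 0.93)]
scene fixed_handle [([195.0, 191.6, 126.3, 129.6], 0.96)]
scene moving_handle [([258.7, 190.7, 54.2, 58.1], 0.96)]
scene lever_tab [([203.7, 274.0, 14.7, 10.7], 0.68)]
scene plug [([204.7, 274.4, 12.5, 11.0], 0.6), ([195.7, 190.0, 46.3, 50.1], 0.36)]
scene tub [([199.6, 190.0, 42.8, 50.8], 0.67)]
scene tin_small [([340.8, 260.1, 38.1, 50.9], 0.59)]
[[620.3, 0.0, 314.5], [0.0, 620.3, 245.3], [0.0, 0.0, 1.0]] [[-0.378, 0.926, -0.002, 0.225], [0.735, 0.299, -0.609, -0.388], [-0.563, -0.232, -0.793, 1.754], [0.0, 0.0, 0.0, 1.0]]
{'mtx': array([[348.57531942,   0.        , 323.37682112],
       [  0.        , 348.57531942, 236.07543586],
       [  0.        ,   0.        ,   1.        ]]), 'hand_eye': array([[ 6.60101976e-04, -9.54895270e-01, -2.96942061e-01,
         7.57377254e-02],
       [ 9.99999772e-01,  6.71626405e-04,  6.32074415e-05,
         1.04900132e-03],
       [ 1.39077642e-04, -2.96942035e-01,  9.54895496e-01,
        -1.43975982e-01],
       [ 0.00000000e+00,  0.00000000e+00,  0.00000000e+00,
         1.00000000e+00]])} 0.8 [4.50987576e-06 1.12171508e-01 9.93688861e-01 2.26457247e-05]
```

```bash
python3 - <<'E'
import cv2
a=cv2.imread("pics/top0.png")[110:310,230:470]; cv2.imwrite("pics/top0c.png",cv2.resize(a,None,fx=3,fy=3,interpolation=cv2.INTER_CUBIC))
a=cv2.imread("pics/scene0.png")[170:330,180:390]; cv2.imwrite("pics/scene0c.png",cv2.resize(a,None,fx=3.6,fy=3.6,interpolation=cv2.INTER_CUBIC))
E
```

```text
(no output)
```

View pics/top0c.png

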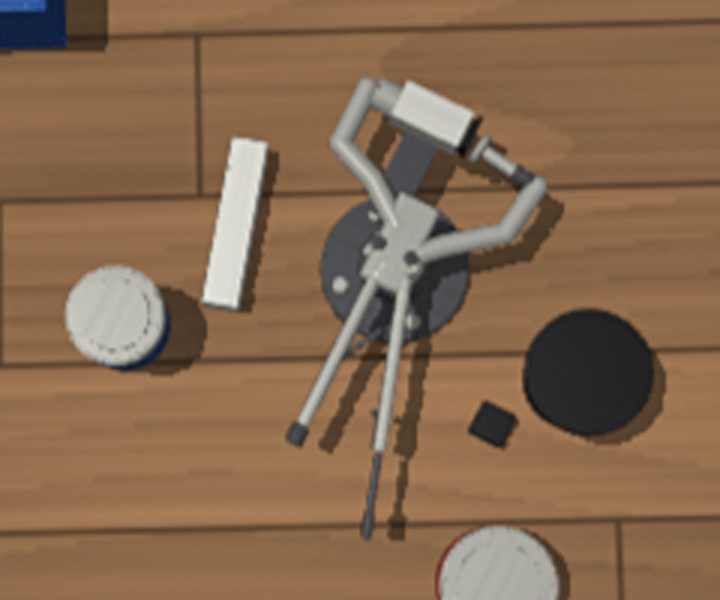

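View pics/scene0c.png

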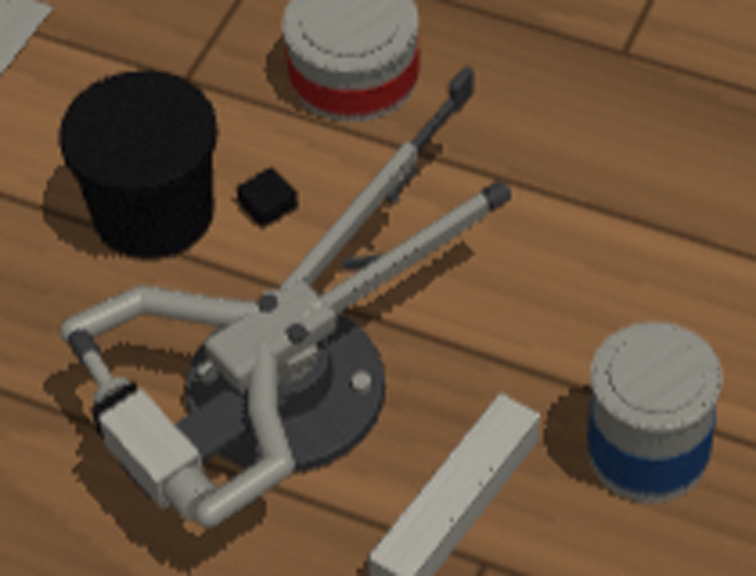

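The top view shows the handles pointing toward the robot: screw tail at about (329,254), moving bar end at (357,259), tab at (352,286). In the scene view the tail is at (318,224) and the tab at (308,194). I'll triangulate these and then look from close by.

```bash
cat >h.py <<'E'
import numpy as np, cv2
from scipy.spatial.transform import Rotation as R
from cell import bot
def rot(q): return R.from_quat([q[1],q[2],q[3],q[0]])
def wq(r): x=r.as_quat(); return [x[3],x[0],x[1],x[2]]
def ext(c):
    k=bot.calibration(c)
    if c!="wrist": return k['mtx'],k['extrinsics']
    T=np.eye(4);T[:3,:3]=rot(bot.read_tool_rot()).as_matrix();T[:3,3]=bot.read_position()
    return k['mtx'],np.linalg.inv(T@k['hand_eye'])
def tri(views):  # [(K,E,uv)]
    A=[]
    for K,E,(u,v) in views:
        P=K@E[:3]; A+=[u*P[2]-P[0],v*P[2]-P[1]]
    x=np.linalg.svd(np.array(A))[2][-1]; return x[:3]/x[3]
def onplane(K,E,uv,z):
    P=K@E[:3]; M=np.c_[P[:,0],P[:,1],-np.array([*uv,1])]
    s=np.linalg.solve(M,-(P[:,2]*z+P[:,3])); return s[:2]
def down(yaw): # tool z down, tool y along world dir yaw+90 ; tool x along yaw mirrored
    y=np.array([-np.sin(yaw),np.cos(yaw),0]);z=np.array([0,0,-1.]);x=np.cross(y,z)
    return wq(R.from_matrix(np.c_[x,y,z]))
E
python3 - <<'E'
from h import *
kt,ks=ext("top"),ext("scene")
for n,a,b in [("tail",(329,254.3),(318,223.6)),("tab",(352.3,285.7),(308,193.6)),("rivM",(367,195.7),(254.4,253.9)),("rivF",(356.3,190.7),(262.5,262.2)),("barendM",(356.7,259.3),(295,211.5))]:
    print(n,tri([(*kt,a),(*ks,b)]).round(3),onplane(*kt,a,.08).round(3))
for n,a in [("tub",(425,232.5)),("tinlow",(396,303)),("spare",(394,251))]: print(n,onplane(*kt,a,.07).round(3))
E
```

```text
tail [ 0.532 -0.018  0.078] [ 0.533 -0.019]
tab [ 0.459 -0.072  0.08 ] [ 0.459 -0.072]
rivM [ 0.668 -0.111  0.085] [ 0.669 -0.112]
rivF [ 0.68  -0.086  0.083] [ 0.682 -0.088]
barendM [ 0.519 -0.081  0.077] [ 0.52  -0.084]
tub [ 0.58  -0.247]
tinlow [ 0.416 -0.173]
spare [ 0.538 -0.173]
```

```bash
python3 - <<'E'
from h import *
yaw=np.deg2rad(-25); q=down(yaw)
p=np.array([0.563,-0.064])
for z in (.2,.045): print(bot.solve_ik([*p,z],q), bot.solve_ik([.48,-.04,z],q), bot.solve_ik([.48,-.1,z],q))
hd=np.array([np.cos(yaw),np.sin(yaw)]); n=np.array([-hd[1],hd[0]])
res=[]
for i,s in enumerate((.03,-.03)):
    bot.move_pose([*(p-hd*.0+n*s),.2],q)
    E=ext("wrist"); im=bot.camera("wrist"); np.savez(f"v{i}.npz",K=E[0],E=E[1],im=im)
    cv2.imwrite(f"pics/w{i}.png",im[:,:,::-1])
    for t in ["lever_tab","moving_handle","fixed_handle"]: print(t,[(np.round(d['bbox']),round(d['confidence'],2)) for d in bot.search_frame("wrist",t)[:2]])
print(bot.read_clock(),bot.read_ft_force())
E
```

```text
[-0.24345057  0.37882528 -0.19830954  0.9936615   0.          0.19288175] [-0.23654589  0.22596101 -0.41497153  0.92986379  0.          0.19978643] [-0.35607526  0.24158039 -0.39420506  0.93501088  0.          0.08025706]
[-0.24345057  0.54475568 -0.37969455  0.6463461   0.          0.19288175] [-0.23654589  0.42255681 -0.60592129  0.54231822  0.          0.19978643] [-0.35607526  0.43485653 -0.58376836  0.55217143  0.          0.08025706]
lever_tab [(array([196.,  91.,  67., 130.]), 0.64)]
moving_handle [(array([195.,  89.,  94., 268.]), 0.95), (array([196.,  87.,  69., 136.]), 0.48)]
fixed_handle [(array([193.,  90., 200., 336.]), 0.95)]
lever_tab [(array([287.,  90.,  52., 131.]), 0.66), (array([ 87.,  37., 139., 133.]), 0.27)]
moving_handle [(array([286.,  90.,  75., 269.]), 0.96)]
fixed_handle [(array([280.,  91., 160., 335.]), 0.83)]
4.1333 [ 0.9558579   0.15709806 -0.91603346]
```

View pics/w0.png

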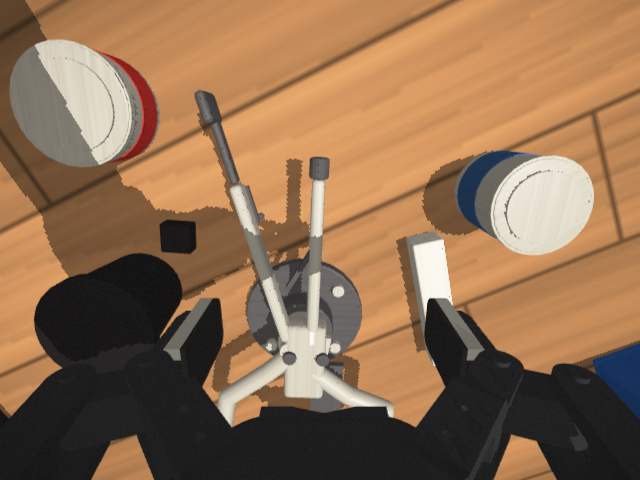

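View pics/w1.png

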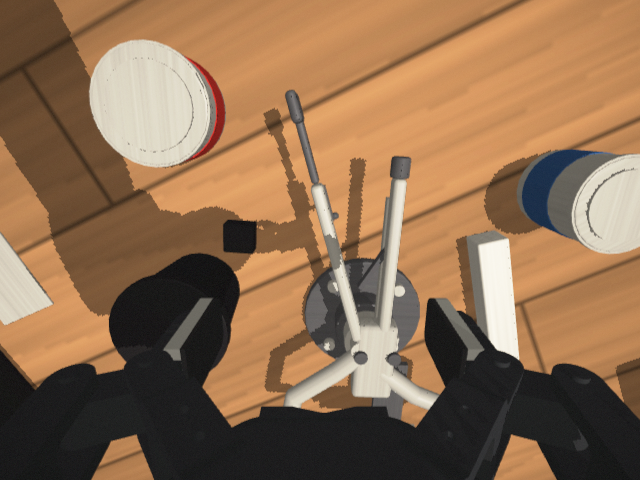

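Both wrist views show the whole handle set: the tail at (319,158) and (401,158), the tab at (206,105) and (293,106), the moving bar on the left and the fixed bar on the right. Next I'll triangulate them.

```bash
python3 - <<'E'
from h import *
v=[np.load(f"v{i}.npz") for i in (0,1)]
pts=dict(tail=((319.5,162),(401,162)),fix2=((316,250),(392.3,250)),fix1=((313,305),(385.5,305)),mEnd=((239,188),(319,188)),mMid=((258,257),(335,257)),m1=((277,320),(350,320)),tab=((204,97),(291,97)),rM=((289,358),(360,358)),rF=((322,360),(393,360)))
for n,(a,b) in pts.items():
    x=tri([(v[0]['K'],v[0]['E'],a),(v[1]['K'],v[1]['E'],b)])
    z=.083 if n!='tab' else .092
    print(n,x.round(4),onplane(v[0]['K'],v[0]['E'],a,z).round(4),onplane(v[1]['K'],v[1]['E'],b,z).round(4))
E
```

```text
tail [ 0.5287 -0.0161  0.0763] [ 0.5279 -0.0157] [ 0.5277 -0.0173]
fix2 [ 0.5907 -0.0482  0.0781] [ 0.5889 -0.0473] [ 0.5889 -0.0485]
fix1 [ 0.6349 -0.0719  0.0774] [ 0.632  -0.0703] [ 0.6319 -0.0717]
mEnd [ 0.5203 -0.0805  0.0769] [ 0.5198 -0.0787] [ 0.5195 -0.0801]
mMid [ 0.5752 -0.0922  0.0822] [ 0.5748 -0.0918] [ 0.575  -0.0922]
m1 [ 0.6322 -0.1042  0.0829] [ 0.6319 -0.1041] [ 0.6323 -0.1043]
tab [ 0.4532 -0.0707  0.0802] [ 0.4555 -0.0676] [ 0.4546 -0.0702]
rM [ 0.6692 -0.1111  0.0848] [ 0.6701 -0.1118] [ 0.6707 -0.1116]
rF [ 0.6829 -0.0857  0.0853] [ 0.6842 -0.0863] [ 0.685  -0.0861]
```

```bash
cat >>h.py <<'E'
yaw=np.deg2rad(-27.8); Q=down(yaw)
hd=np.array([np.cos(yaw),np.sin(yaw),0]); n=np.array([-hd[1],hd[0],0]); O=np.array([.672,-.104,0])
def W(x,y,z): return O+hd*x+n*y+[0,0,z]
def C(): 
    d=np.array(bot.read_position())-O; return np.array([d@hd,d@n,d[2]])
def fn(): return np.array(bot.read_ft_force())
E
python3 - <<'E'
from h import *
bot.move_pose(W(-.115,-.0155,.15),Q)
bot.move_linear(W(-.115,-.0155,.05),speed=.08,until_force=6)
print(C().round(4),bot.read_gripper_width(),fn().round(2),bot.read_clock())
f0=fn()
r=bot.move_linear(W(-.115,-.0355,.05),speed=.012,until_force=2)
print(r,C().round(4),((fn()-f0)@n).round(2),((fn()-f0)@hd).round(2),bot.read_clock())
im=bot.camera("wrist"); cv2.imwrite("pics/c0.png",im[:,:,::-1])
np.save("f0.npy",f0)
E
```

```text
[-0.1145 -0.0154  0.0506] 0.9969779146778874 [ 0.08 -0.58  0.06] 5.875
True [-0.1153 -0.0279  0.0497] 1.94 0.07 6.925
```

View pics/c0.png

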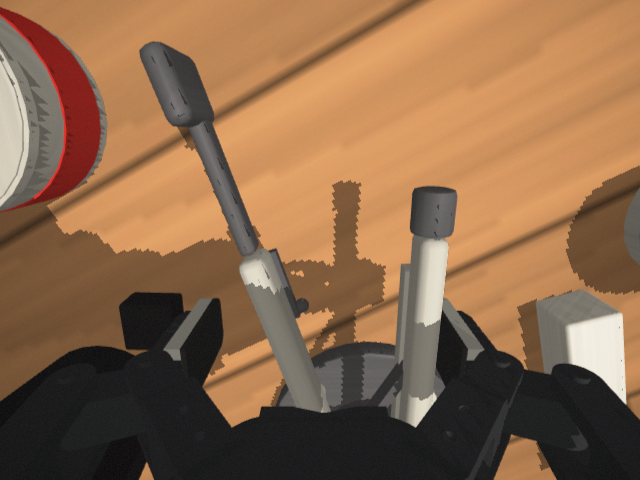

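The right-hand pad rests on the fixed bar, whose outside is at clamp y of about 14.5 mm. The moving bar and lever are on the left with a clear gap. Next is the squeeze: close in small steps while moving the TCP to keep the net lateral force near zero.

```bash
cat >sq.py <<'E'
from h import *
import sys
def squeeze(w_end,step,corr0=0.0):
    f0=np.load("f0.npy"); corr=corr0; w=bot.read_gripper_width(); prev=None
    while w>w_end:
        w=max(w-step,w_end); 
        bot.move_linear(W(-.115,.0145-.0425*w+corr,.05),speed=.05)
        bot.set_gripper(w,grasp_force=38)
        f=fn()-f0; F=f@n; wr=bot.read_gripper_width(); g=bot.read_finger_force()
        print(f"w {w:.3f} {wr*85:.1f}mm y {C()[1]*1e3:.1f} Fn {F:.1f} Fh {f@hd:.1f} Fz {f[2]:.1f} grip {g:.1f} corr {corr*1e3:.2f} t {bot.read_clock():.2f}")
        if abs(F)>15 : print("imbalance"); break
        corr+=np.clip(F*.00008,-.0006,.0006)
    return corr
if __name__=="__main__":
    np.save("corr.npy",squeeze(float(sys.argv[1]),float(sys.argv[2]),float(sys.argv[3])))
E
python3 sq.py 0.70 0.03 0
```

```text
w 0.969 82.7mm y -26.6 Fn -0.3 Fh -0.8 Fz -0.4 grip 0.3 corr 0.00 t 7.44
w 0.939 80.2mm y -25.3 Fn 1.6 Fh -0.1 Fz 0.1 grip 0.3 corr -0.02 t 7.91
w 0.909 77.4mm y -24.0 Fn 0.4 Fh 0.6 Fz 0.4 grip 0.0 corr 0.11 t 8.38
w 0.879 74.7mm y -22.7 Fn -0.7 Fh -0.4 Fz 0.0 grip 0.0 corr 0.14 t 8.84
w 0.849 72.2mm y -21.5 Fn 0.9 Fh 0.3 Fz 0.4 grip 0.0 corr 0.08 t 9.31
w 0.819 69.6mm y -20.2 Fn 0.1 Fh 0.1 Fz 0.0 grip 0.0 corr 0.16 t 9.78
w 0.789 67.2mm y -18.8 Fn 0.5 Fh -0.6 Fz -0.4 grip 0.0 corr 0.17 t 10.24
w 0.759 64.8mm y -17.7 Fn -0.9 Fh -1.2 Fz 1.1 grip 1.3 corr 0.21 t 10.71
w 0.729 62.5mm y -16.4 Fn -1.5 Fh -0.2 Fz 2.2 grip 1.1 corr 0.14 t 11.18
w 0.700 59.6mm y -15.2 Fn -3.5 Fh -1.3 Fz 5.0 grip 5.0 corr 0.02 t 11.64
```

```bash
sed -i 's/corr,.05),speed/corr,.05+.012*max(0,.76-w)),speed/; s/F\*.00008/F*.00013/' sq.py
python3 sq.py 0.50 0.02 -0.0003
```

```text
w 0.681 58.2mm y -14.5 Fn -2.4 Fh -1.5 Fz 0.8 grip 8.6 corr -0.30 t 12.11
w 0.661 56.5mm y -13.7 Fn -0.2 Fh -0.8 Fz -1.2 grip 11.8 corr -0.61 t 12.57
w 0.641 54.9mm y -12.9 Fn -0.4 Fh -1.6 Fz -0.2 grip 12.3 corr -0.63 t 13.04
w 0.621 53.3mm y -12.0 Fn 1.4 Fh -3.1 Fz 2.3 grip 12.1 corr -0.68 t 13.51
w 0.601 51.6mm y -11.1 Fn -0.2 Fh -4.1 Fz 5.0 grip 10.2 corr -0.50 t 13.97
w 0.581 49.7mm y -10.3 Fn -0.3 Fh -5.2 Fz 6.6 grip 9.2 corr -0.53 t 14.44
w 0.561 47.9mm y -9.4 Fn -0.2 Fh -5.6 Fz 6.5 grip 8.5 corr -0.57 t 14.91
w 0.541 46.4mm y -8.5 Fn 0.9 Fh -5.3 Fz 6.9 grip 8.6 corr -0.60 t 15.38
w 0.521 44.5mm y -7.6 Fn -0.8 Fh -4.9 Fz 6.7 grip 8.1 corr -0.48 t 15.84
w 0.501 43.1mm y -6.8 Fn -0.6 Fh -4.9 Fz 5.2 grip 7.9 corr -0.58 t 16.31
w 0.500 42.6mm y -6.8 Fn -0.1 Fh -4.6 Fz 5.0 grip 8.0 corr -0.67 t 16.77
```

```bash
sed -i 's/if abs(F)>15 :/if abs(F)>15 or g>32 or wr-w>.03:/' sq.py
python3 sq.py 0.33 0.02 -0.00065
```

```text
w 0.481 41.0mm y -6.0 Fn 0.5 Fh -4.8 Fz 6.2 grip 7.2 corr -0.65 t 17.24
w 0.461 39.4mm y -5.1 Fn 0.1 Fh -4.1 Fz 6.1 grip 6.1 corr -0.58 t 17.71
w 0.441 37.5mm y -4.2 Fn 0.5 Fh -5.8 Fz 4.3 grip 5.3 corr -0.57 t 18.18
w 0.421 35.7mm y -3.3 Fn 1.8 Fh -4.8 Fz 3.0 grip 4.4 corr -0.51 t 18.64
w 0.401 34.6mm y -2.5 Fn 2.7 Fh -2.7 Fz -1.0 grip 2.7 corr -0.28 t 19.11
w 0.381 32.4mm y -1.5 Fn -0.5 Fh 0.0 Fz 0.6 grip 0.2 corr 0.07 t 19.57
w 0.361 30.7mm y -0.7 Fn 0.7 Fh -0.0 Fz -0.1 grip 0.2 corr 0.00 t 20.04
w 0.341 28.8mm y 0.2 Fn 0.7 Fh 0.0 Fz -0.1 grip 0.2 corr 0.10 t 20.51
w 0.330 28.3mm y 0.6 Fn 0.2 Fh -0.4 Fz 0.1 grip 0.1 corr 0.18 t 20.98
```

It snapped over at about 33 mm. I'll let go, back off and check.

```bash
python3 - <<'E'
from h import *
bot.set_gripper(.75); t=bot.read_clock()
bot.move_linear(W(-.115,.0006,.2),speed=.12)
bot.move_linear(W(-.14,.0,.2),speed=.12)
bot.set_gripper(0.0)
E=ext("wrist"); im=bot.camera("wrist"); np.savez("v2.npz",K=E[0],E=E[1]); cv2.imwrite("pics/c1.png",im[:,:,::-1])
print(t,bot.read_clock(),fn().round(2),bot.search_frame("wrist","lever_tab")[:2],bot.search_frame("wrist","moving_handle")[:1])
E
```

```text
21.4083 23.8 [-0.17 -0.98  0.38] [{'bbox': [308.1, 122.2, 16.1, 126.1], 'confidence': 0.87}] [{'bbox': [308.3, 120.9, 20.1, 163.0], 'confidence': 0.75}]
```

View pics/c1.png

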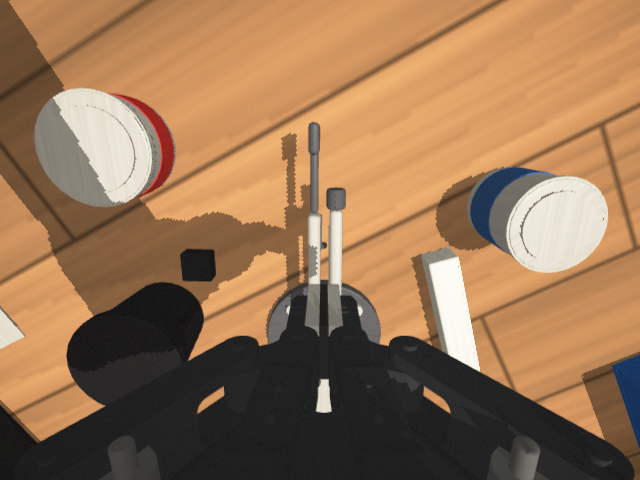

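Locked: the two bars lie parallel, with the tab at about (314,138) and the screw tail at (336,192). Now I'll place the shut fingers on the fixed-handle side of the tab.

```bash
python3 - <<'E'
from h import *
v=np.load("v2.npz")
def c(uv,z):
    p=onplane(v['K'],v['E'],uv,z)-O[:2]; return np.array([p@hd[:2],p@n[:2]])
tab=c((314,138),.092); print(tab,c((336,192),.083),c((334,230),.083),c((314.5,230),.083))
x=tab[0]-.002; y=tab[1]+.026
bot.move_pose(W(x,y,.14),Q); bot.move_linear(W(x,y,.066),speed=.1,until_force=5)
f0=fn(); np.save("f1.npy",f0)
r=bot.move_linear(W(x,y-.02,.066),speed=.015,until_force=1.2)
print(r,C().round(4),((fn()-f0)@n).round(2),bot.read_clock())
im=bot.camera("wrist"); cv2.imwrite("pics/c2.png",im[:,:,::-1])
E
```

```text
[-0.20928756 -0.00548715] [-0.16983697  0.01059802] [-0.13998748  0.00938011] [-0.13997707 -0.00582543]
False [-0.2112  0.0006  0.066 ] -0.07 26.7417
```

View pics/c2.png

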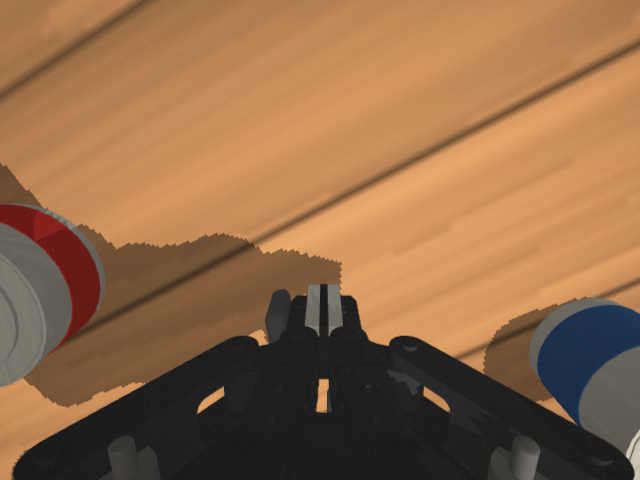

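The tab lies just left of the shut fingers and the idle travel is nearly used up. I'll pull on slowly.

```bash
python3 - <<'E'
from h import *
f0=np.load("f1.npy"); c=C(); y=c[1]; pk=0
for i in range(16):
    y-=.003
    bot.move_linear(W(c[0]+.0002*i,y,.066),speed=.012)
    f=fn()-f0; F=f@n
    print(f"y {y*1e3:.1f} Fn {F:.2f} Fh {f@hd:.2f} t {bot.read_clock():.2f}")
    pk=max(pk,F)
    if pk>1.5 and F<.4*pk or F>12: break
E
```

```text
y -2.4 Fn 0.81 Fh 1.12 t 27.18
y -5.4 Fn 0.76 Fh 1.50 t 27.58
y -8.4 Fn 0.58 Fh 0.90 t 27.98
y -11.4 Fn -1.08 Fh 1.22 t 28.38
y -14.4 Fn -0.37 Fh 0.65 t 28.78
y -17.4 Fn 0.06 Fh 0.90 t 29.18
y -20.4 Fn -0.51 Fh 1.45 t 29.58
y -23.4 Fn -0.38 Fh 0.94 t 29.98
y -26.4 Fn -0.15 Fh 0.21 t 30.38
y -29.4 Fn -0.01 Fh 1.44 t 30.78
y -32.4 Fn -0.08 Fh 1.07 t 31.18
y -35.4 Fn 0.20 Fh 1.52 t 31.58
y -38.4 Fn -0.24 Fh 1.61 t 31.98
y -41.4 Fn 0.53 Fh 1.22 t 32.38
y -44.4 Fn -0.56 Fh -0.36 t 32.78
y -47.4 Fn -0.79 Fh 1.22 t 33.18
```

```bash
python3 - <<'E'
from h import *
c=C(); bot.move_linear(W(c[0],c[1]+.006,.066),speed=.05); bot.move_linear(W(c[0],c[1]+.006,.2),speed=.12)
bot.move_linear(W(-.14,.0,.2),speed=.15)
E=ext("wrist"); im=bot.camera("wrist"); np.savez("v3.npz",K=E[0],E=E[1]); cv2.imwrite("pics/c3.png",im[:,:,::-1]); print(bot.read_clock())
E
```

```text
35.45
```

View pics/c3.png

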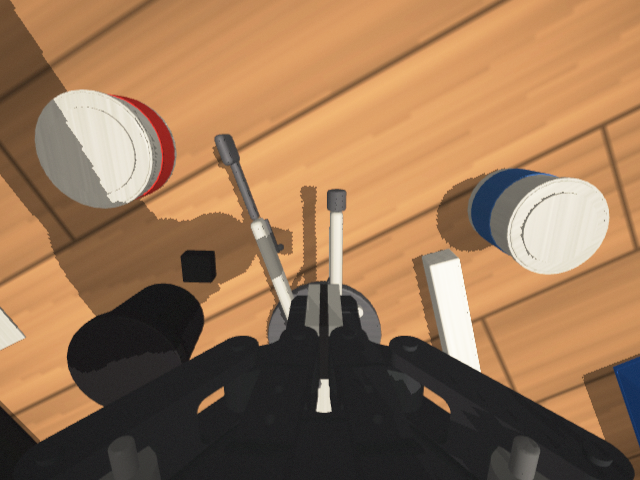

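The clamp has sprung wide open, and the screw tail at (337,193) is unchanged, so it did not swing. Next I'll clear the arm and check the plug.

```bash
python3 - <<'E'
from h import *
bot.move_linear(W(-.14,0,.25),speed=.15)
bot.goto_joints([1.212,.326,-.193,1.052,0,1.437])
ims=[]
old=[cv2.imread("pics/top0.png"),cv2.imread("pics/scene0.png")]
new=[bot.camera(c)[:,:,::-1] for c in("top","scene")]
f=lambda a,x,y:cv2.resize(a[y:y+70,x:x+90],(390,295),interpolation=cv2.INTER_CUBIC)
cv2.imwrite("pics/cmp.png",np.vstack([np.hstack([f(s[0],335,130),f(s[1],190,250)]) for s in(old,new)]))
print(bot.read_clock(), [cv2.absdiff(o[:,:500],np.ascontiguousarray(m[:,:500])).max() for o,m in zip(old,new)])
E
```

```text
38.5667 [np.uint8(120), np.uint8(101)]
```

View pics/cmp.png

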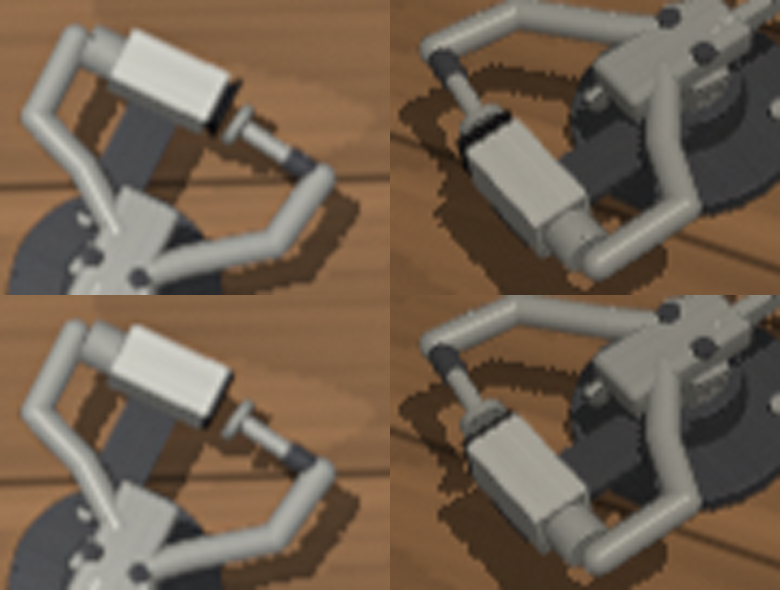

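The before/after crops show that only the thin flange remains at the tube's end, so the plug is home. The jaw is clear of it and the clamp has not moved. Handing in.

```bash
python3 -c "
from cell import bot
print(bot.close_job())"
```

```text
the job is handed in; nothing more can be done
None
```

The job is handed in at about 39 s: the plug looks fully home in before/after pictures, the clamp locked and held it alone for over 2 s, then sprang wide open on the lever, with no visible swing and no contact with the other things.

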